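# Photograph relays on an indexing table under the inspection camera

### The job

Plug every relay on the bench fully home into a socket of the indexing table, any relay in any free socket. Then photograph the loaded table from three sides: take a picture by pressing the large middle key, turn the table one click anticlockwise (seen from above) by its centre grip, take another, turn it one more click, take the third, and last press the small save key, the left one seen from the robot; do not press the right-hand key, do not press save early, and leave the other things on the bench alone.

Things in the scene. Friction and masses are not known exactly. Their poses are not given: they have to be found in the camera images.
- relay0: relay module, 1 of up to 4 alike: white rectangular case 36 x 30 mm and 30 mm tall over a black block plug 30 x 24 mm and 14 mm tall (44 mm tall in all, 60 g), standing on its plug on the bench; origin at the centre of the plug's underside, z up, x along the 36 mm side. May be absent
- relay1: relay module, 2 of up to 4 alike: white rectangular case 36 x 30 mm and 30 mm tall over a black block plug 30 x 24 mm and 14 mm tall (44 mm tall in all, 60 g), standing on its plug on the bench; origin at the centre of the plug's underside, z up, x along the 36 mm side. May be absent
- relay2: relay module, 3 of up to 4 alike: white rectangular case 36 x 30 mm and 30 mm tall over a black block plug 30 x 24 mm and 14 mm tall (44 mm tall in all, 60 g), standing on its plug on the bench; origin at the centre of the plug's underside, z up, x along the 36 mm side. May be absent
- relay3: relay module, 4 of up to 4 alike: white rectangular case 36 x 30 mm and 30 mm tall over a black block plug 30 x 24 mm and 14 mm tall (44 mm tall in all, 60 g), standing on its plug on the bench; origin at the centre of the plug's underside, z up, x along the 36 mm side. May be absent
- socket0 (a point): one of four equal black block sockets 48 x 42 mm, 12 mm tall, on the indexing table, 90 mm from its axis; hole 33 x 27 mm, down to the table's top. Origin: centre of the hole's floor (35 mm above the bench), z up, x radially outward along the hole's long side. A relay fully home has its origin here, its x along this x either way round
- socket1 (a point): one of four equal black block sockets 48 x 42 mm, 12 mm tall, on the indexing table, 90 mm from its axis; hole 33 x 27 mm, down to the table's top. Origin: centre of the hole's floor (35 mm above the bench), z up, x radially outward along the hole's long side. A relay fully home has its origin here, its x along this x either way round
- socket2 (a point): one of four equal black block sockets 48 x 42 mm, 12 mm tall, on the indexing table, 90 mm from its axis; hole 33 x 27 mm, down to the table's top. Origin: centre of the hole's floor (35 mm above the bench), z up, x radially outward along the hole's long side. A relay fully home has its origin here, its x along this x either way round
- socket3 (a point): one of four equal black block sockets 48 x 42 mm, 12 mm tall, on the indexing table, 90 mm from its axis; hole 33 x 27 mm, down to the table's top. Origin: centre of the hole's floor (35 mm above the bench), z up, x radially outward along the hole's long side. A relay fully home has its origin here, its x along this x either way round
- turret (a joint): turning angle of the indexing table (aluminium disc of 260 mm diameter, top 35 mm above the bench, on a fixed round base): 0 at the start, grows anticlockwise seen from above; spring detents (clicks) at 0, 1.047 and 2.094 rad (60 degrees apart), stops just beyond the first and the last. It snaps into the nearest detent when let go; turning takes up to 0.25 N m
- grip (a point): point on the axis of the indexing table in its black centre bar grip, 78 mm above the bench; the bar is 58 mm long along this frame's x, 18 mm thick along y, from 52 to 92 mm above the bench, and turns with the table
- shot_key (a joint): picture (large, 36 mm diameter, middle) key on the panel, key travel in m: 0 up, 0.006 fully down; a spring returns it, fully down takes 5 N
- shot_key_top (a point): centre of the top of the picture key when up; x points away from the panel's near side, y to the panel's left seen from the robot, z up. The panel is a grey box 85 x 170 mm, 28 mm tall; key tops stand 22 mm above it (50 mm above the bench), 10 mm above the rings around them; keys are 52 mm apart
- save_key (a joint): save (small, 20 mm diameter, left of the picture key seen from the robot) key on the panel, key travel in m: 0 up, 0.006 fully down; a spring returns it, fully down takes 5 N
- save_key_top (a point): centre of the top of the save key
- erase_key (a joint): erase (small, 20 mm diameter, right of the picture key seen from the robot; never to be pressed) key on the panel, key travel in m: 0 up, 0.006 fully down; a spring returns it, fully down takes 5 N
- erase_key_top (a point): centre of the top of the erase key
- spool: solder spool 62 mm diameter, 41 mm tall, standing; origin under its centre; not part of the job
- flux: clear flux bottle 40 mm diameter, 75 mm tall, standing; origin under its centre; not part of the job
- capacitor: can capacitor 22 mm diameter, 30 mm tall, standing; origin under its centre; not part of the job
- driver: black screwdriver 160 mm long, lying; not part of the job
- tweezers: steel tweezers 120 mm long, lying; not part of the job
There are look-alikes about, which are no part of the job. What is shaped like the relay1 but brown or red is not meant.

How it is judged (in metres and radians):
On the way, in this order (a step that is already met when the one before it is completed fails the run):
1. every relay is plugged fully home in a socket (((horizontal distance between relay0 and socket0 below 0.005 m and z of relay0 in the frame of socket0 below 0.003 m and angle between the x axis of relay0 and the x axis of socket0, either way round below 0.15 rad and angle between relay0's own z axis and vertical below 0.1 rad) or (horizontal distance between relay0 and socket1 below 0.005 m and z of relay0 in the frame of socket1 below 0.003 m and angle between the x axis of relay0 and the x axis of socket1, either way round below 0.15 rad and angle between relay0's own z axis and vertical below 0.1 rad) or (horizontal distance between relay0 and socket2 below 0.005 m and z of relay0 in the frame of socket2 below 0.003 m and angle between the x axis of relay0 and the x axis of socket2, either way round below 0.15 rad and angle between relay0's own z axis and vertical below 0.1 rad) or (horizontal distance between relay0 and socket3 below 0.005 m and z of relay0 in the frame of socket3 below 0.003 m and angle between the x axis of relay0 and the x axis of socket3, either way round below 0.15 rad and angle between relay0's own z axis and vertical below 0.1 rad)) and ((horizontal distance between relay1 and socket0 below 0.005 m and z of relay1 in the frame of socket0 below 0.003 m and angle between the x axis of relay1 and the x axis of socket0, either way round below 0.15 rad and angle between relay1's own z axis and vertical below 0.1 rad) or (horizontal distance between relay1 and socket1 below 0.005 m and z of relay1 in the frame of socket1 below 0.003 m and angle between the x axis of relay1 and the x axis of socket1, either way round below 0.15 rad and angle between relay1's own z axis and vertical below 0.1 rad) or (horizontal distance between relay1 and socket2 below 0.005 m and z of relay1 in the frame of socket2 below 0.003 m and angle between the x axis of relay1 and the x axis of socket2, either way round below 0.15 rad and angle between relay1's own z axis and vertical below 0.1 rad) or (horizontal distance between relay1 and socket3 below 0.005 m and z of relay1 in the frame of socket3 below 0.003 m and angle between the x axis of relay1 and the x axis of socket3, either way round below 0.15 rad and angle between relay1's own z axis and vertical below 0.1 rad)) and ((horizontal distance between relay2 and socket0 below 0.005 m and z of relay2 in the frame of socket0 below 0.003 m and angle between the x axis of relay2 and the x axis of socket0, either way round below 0.15 rad and angle between relay2's own z axis and vertical below 0.1 rad) or (horizontal distance between relay2 and socket1 below 0.005 m and z of relay2 in the frame of socket1 below 0.003 m and angle between the x axis of relay2 and the x axis of socket1, either way round below 0.15 rad and angle between relay2's own z axis and vertical below 0.1 rad) or (horizontal distance between relay2 and socket2 below 0.005 m and z of relay2 in the frame of socket2 below 0.003 m and angle between the x axis of relay2 and the x axis of socket2, either way round below 0.15 rad and angle between relay2's own z axis and vertical below 0.1 rad) or (horizontal distance between relay2 and socket3 below 0.005 m and z of relay2 in the frame of socket3 below 0.003 m and angle between the x axis of relay2 and the x axis of socket3, either way round below 0.15 rad and angle between relay2's own z axis and vertical below 0.1 rad)) and ((horizontal distance between relay3 and socket0 below 0.005 m and z of relay3 in the frame of socket0 below 0.003 m and angle between the x axis of relay3 and the x axis of socket0, either way round below 0.15 rad and angle between relay3's own z axis and vertical below 0.1 rad) or (horizontal distance between relay3 and socket1 below 0.005 m and z of relay3 in the frame of socket1 below 0.003 m and angle between the x axis of relay3 and the x axis of socket1, either way round below 0.15 rad and angle between relay3's own z axis and vertical below 0.1 rad) or (horizontal distance between relay3 and socket2 below 0.005 m and z of relay3 in the frame of socket2 below 0.003 m and angle between the x axis of relay3 and the x axis of socket2, either way round below 0.15 rad and angle between relay3's own z axis and vertical below 0.1 rad) or (horizontal distance between relay3 and socket3 below 0.005 m and z of relay3 in the frame of socket3 below 0.003 m and angle between the x axis of relay3 and the x axis of socket3, either way round below 0.15 rad and angle between relay3's own z axis and vertical below 0.1 rad))), for 0.2 s.
2. picture key pressed with the loaded table at the first click (all of step 1 and value of joint turret between -0.1 and 0.1 rad and value of joint shot_key above 0.004 m), for 0.02 s.
3. table turned one click, resting at the second (value of joint turret between 0.947198 and 1.1472 rad and velocity of joint turret between -0.1 and 0.1 rad/s), for 0.3 s.
4. picture key pressed with the loaded table at the second click (all of step 1 and value of joint turret between 0.947198 and 1.1472 rad and value of joint shot_key above 0.004 m), for 0.02 s.
5. table turned one click more, resting at the third (value of joint turret between 1.9944 and 2.1944 rad and velocity of joint turret between -0.1 and 0.1 rad/s), for 0.3 s.
6. picture key pressed with the loaded table at the third click (all of step 1 and value of joint turret between 1.9944 and 2.1944 rad and value of joint shot_key above 0.004 m), for 0.02 s.
7. save key pressed (value of joint turret between 1.9944 and 2.1944 rad and value of joint save_key above 0.004 m), for 0.02 s.
At the end, for the whole second after the job is handed in: Every relay present is in a socket within 5 mm of its centre, its plug within 3 mm of the floor, its sides within 0.15 rad of the socket's; the table rests within 0.1 rad of the third click (2.094 rad); all keys are up (all of step 1 and value of joint turret between 1.9944 and 2.1944 rad and value of joint each of shot_key, save_key, erase_key below 0.0015 m); the robot touches nothing.
It fails at once if the erase key is pressed (value of joint erase_key above 0.003 m).
It fails at once if the save key is pressed before the table has reached its third click (value of joint save_key above 0.003 m and value of joint turret below 1.9444 rad).
It fails at once if the flux bottle is knocked over (angle between flux's own z axis and vertical above 0.6 rad).
It fails at once if spool, flux bottle, capacitor, screwdriver or tweezers is shoved more than 6 cm away (distance of any of spool, flux, capacitor, driver, tweezers from where it was at the start of the episode above 0.06 m).
Of relay0, relay1, relay2, relay3 only 3 to 4 are there at a start; the rules pass over those that are not, and their reading is None.
At some moment in a run one of relay0, relay1, relay2, relay3 may be knocked a few centimetres aside while the robot is not near it.
Once in a run the grip may slacken for a moment while it holds something.
It also fails if it takes over 176 s, if anything falls off the work surface, if the arm or the gripper's body presses on something with over 40 N, if the wrist force passes 120 N, or if a joint passes its speed limit or range.

### The arm

A 6-joint arm with a two-finger parallel gripper is mounted at the origin on the work surface. World frame = base frame: x ahead of the robot, y to its left, z up, the work surface at z = 0. Lengths are in mm, angles in rad, forces in N, time in s.
With the tool pointing down it reaches from about 400 to 925 mm from the base axis. Payload 12.5 kg.
Tool frame: the origin (TCP) lies between the finger pads; the fingertips stand env.tip_extent ahead of it and the grasp point (between the pads) lies 11 mm behind it (env.tip_extent is the distance from the TCP to the fingertips, in mm); z points along the fingers, y is the line along which they close (so a half turn about z gives the same grasp; the last joint's range is limited). The gripper opens to 95 mm and grips with 3 to 60 N. Pads are 20 mm wide; open, the fingers measure 119 mm over their backs; the gripper's body (75 mm by 180 mm) begins 59 mm behind the grasp point.
Start: joints at [1.128, 0.491, 1.559, -0, 1.092, -0.106], TCP at [206.526, 589.909, 222.661] pointing down, gripper open.
Joint ranges: [-3.1, 3.1], [-0.84, 2.19], [0.05, 2.79], [-1.13, 4.28], [0.06, 2.93], [-2.69, 2.69]. Speed limits (rad/s): [2.22, 2.22, 2.79, 3.14, 3.14, 3.14].

### API

Orientations are given as [roll, pitch, yaw] about the fixed x, y, z axes, in that order (R = Rz(yaw) Ry(pitch) Rx(roll)).
In Python, from cell import env gives the robot as it stands.
- The arm moves only by the tool carry_out, never from a script. Its argument "motion" is a list of rows, each a list of 5 numbers: the shift along the tool's x, y, z in mm, then the turn about the tool's z in degrees, then the closure, from 0 (fully open) to 1 (shut). A call has 1 to 12 rows; each row shifts and turns the commanded pose from where the row before left it, along the tool's axes as they then stand; what a row does not reach is not made up. A row lasts 1/10 s, in which the tool goes at most 50 mm and 8.59 degrees, less where a joint would pass 70% of its speed; a pose out of reach is approached as far as the arm can. A call with a gripper value outside its range is refused whole. The fingers move at their own pace and stop on an object; the grip force is fixed at half the most. Time passes only in rows, so rows that do not move let the fingers close. It gives the time, the measured TCP pose, the force, the opening and the grip force at its end, in the units of the state.
- env.state(): the state, without advancing time (a new reading comes with each control period).
- env.read_camera(name): name is "scene" or "top" or "wrist"; returns a dict with "color" (480x640x3 uint8, red, green, blue), "K" (3x3 intrinsics, pixels), "dist" ([k1, k2, p1, p2, k3] as OpenCV has them; the pictures are not rectified), "R" (3x3) and "t" (3): a world point X has camera coordinates R X + t; the wrist camera has in their place "hand_eye" (4x4, takes a point from camera to tool coordinates, whose origin is the TCP and whose axes are the flange's). Camera axes: x right, y down, z forward; pixel columns grow to the right and rows downward; lengths in mm; the calibration is good to about 2 mm. A picture is of the moment at which its call begins: read the wrist's pose just before it. There is no depth.
- env.job_done(): hands the job in; it is judged then, once.
The state is a dict: "t": time; "joints": joint angles; "qvel": joint speeds; "tau": joint torques, N m; "eef_pos": TCP position; "tcp_rot": TCP orientation; "ft_force": force on the tool from outside, world axes, zero at the start; "moment": the same for the moment, N m; "opening": opening from 0.0 (shut) to 1.0 (fully open); "grip_force": force on a finger pad.
Only numpy, scipy, OpenCV 4.12 (cv2) and the standard library are available. Lean on these libraries where they do the work, as an engineer would, in place of code of your own. Each camera call takes 0.05 s, during which the arm holds its last target. There are 200 camera calls.

## Working session

There is one attempt and no reset: what is moved stays moved. The work goes in short steps, Python scripts to look and compute and a tool call to move; the robot and the scene stay as the last step left them, time stands still between calls to the robot, and variables do not carry over. Pictures are saved under pics/ and viewed, at most 14 in all, crops included, and the job is handed in when it is done.

Besides the shell and the picture viewer there is one more tool, called as a command line: name --pt "numbers of a row" for each row, then --argument value for the rest. carry_out: Moves the arm, as the interface text tells. Its arguments: {"type":"object","properties":{"motion":{"type":"array"}},"required":["motion"]}

```bash
ls; mkdir -p pics
cat > h.py <<'E'
from cell import env
import numpy as np, cv2
def snap(n,f=None):
    c=env.read_camera(n)
    if f: cv2.imwrite(f,c["color"][:,:,::-1])
    return c
def ray(c,uv,z,s=None):
    """pixels -> world points at height z"""
    p=cv2.undistortPoints(np.array(uv,float).reshape(-1,1,2),np.array(c["K"]),np.array(c["dist"])).reshape(-1,2)
    d=np.c_[p,np.ones(len(p))]
    R=np.array(c["R"]);t=np.array(c["t"]).ravel()
    o=-R.T@t; w=d@R
    return o+w*((z-o[2])/w[:,2])[:,None]
def proj(c,X):
    R=np.array(c["R"],float);t=np.array(c["t"],float).ravel()
    return cv2.projectPoints(np.array(X,float).reshape(-1,1,3),cv2.Rodrigues(R)[0],t,np.array(c["K"],float),np.array(c["dist"],float))[0].reshape(-1,2)
E
python3 - <<'E'
from h import *
print(env.state(),env.tip_extent)
for n in("top","scene"):
    c=snap(n,f"pics/{n}0.png"); print(n,-np.array(c["R"]).T@np.array(c["t"]).ravel(),c["R"])
E
```

```text
pics
{'t': 0.0, 'joints': array([ 1.12841596e+00,  4.91561653e-01,  1.55947861e+00, -1.01257915e-05,
        1.09168501e+00, -1.05602329e-01]), 'qvel': array([ 0.0005078 ,  0.00155804,  0.00111326,  0.0004062 , -0.00067551,
        0.00100775]), 'tau': array([-3.76758078e-03, -6.12649941e+01, -2.58173472e+01,  6.90589333e-02,
        4.82858322e-02, -1.31385350e-04]), 'eef_pos': array([206.40631143, 589.67311294, 222.05040073]), 'tcp_rot': array([-3.14046540e+00, -1.10454735e-04,  2.80481923e+00]), 'ft_force': array([ 0.07835423, -0.32052189,  0.55023661]), 'moment': array([ 0.05222876, -0.01165111,  0.07876824]), 'grip_force': 0.0, 'opening': 0.9982364487746955} 8.0
top [ 323.10103856  -45.67244684 1466.96562786] [[-1.30565684e-04 -9.99665835e-01 -2.58495733e-02]
 [-9.91764466e-01  3.44013346e-03 -1.28028941e-01]
 [ 1.28075084e-01  2.56199721e-02 -9.91433503e-01]]
scene [1195.35210864 -210.03973121  693.31918036] [[ 0.24689913  0.96903119  0.00440063]
 [ 0.64783873 -0.16168199 -0.74442187]
 [-0.72065651  0.18664801 -0.66769508]]
```

View pics/top0.png

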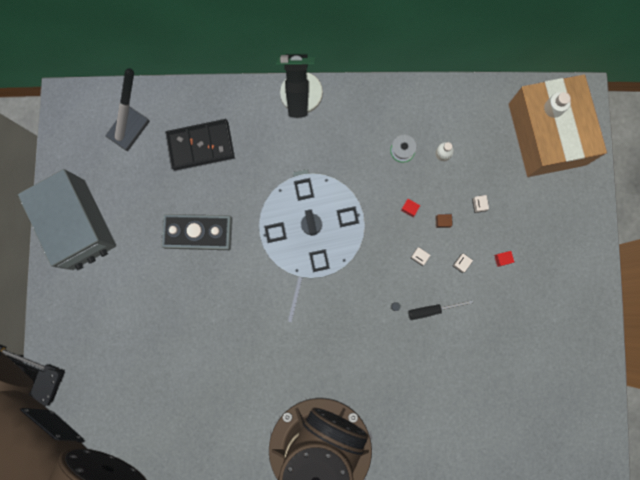

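View pics/scene0.png

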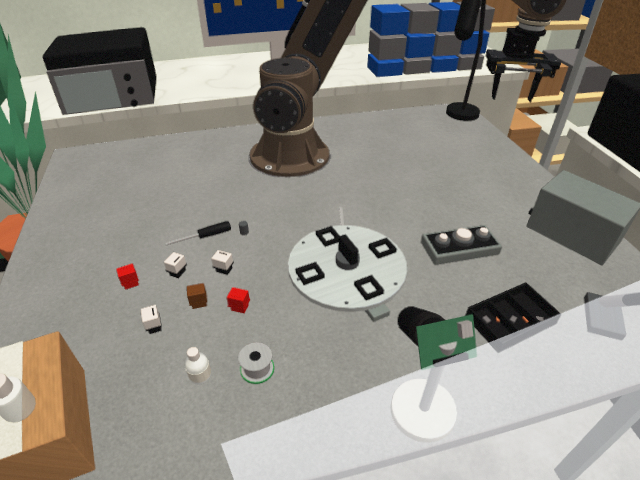

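Top view: white relay candidates are at (420,256), (463,263) and (481,203). The red (411,208), (505,258) and brown (444,221) blocks are look-alikes, and (445,150) is the flux bottle. So there are three relays; I'll confirm them in a crop and get coarse positions.

Run:
```python
from h import *
c=snap("top"); im=c["color"][:,:,::-1]
cv2.imwrite("pics/crop1.png",cv2.resize(im[130:330,380:580],None,fx=3,fy=3,interpolation=cv2.INTER_CUBIC))
print(c["K"])
g=(im.min(2)>190).astype(np.uint8)
n,l,s,ce=cv2.connectedComponentsWithStats(g)
for i in range(1,n):
    if 30<s[i,4]<600: print(ce[i].round(1),s[i,4],ray(c,ce[i],44)[0].round(0))
print("sockets/axis @47",ray(c,[(304,189),(347,216),(319,261),(275,232)],47).round(0).tolist(), ray(c,[(311,224)],90).round(0))
print("keys",ray(c,[(172.5,230),(194,231),(215,231)],50).round(0).tolist())
```

```text
[[592.52353012   0.         323.07109796]
 [  0.         592.52353012 237.62815733]
 [  0.           0.           1.        ]]
[313.8  93.5] 161 [872.  14.  44.]
[447.6 145.7] 33 [ 735. -317.   44.]
[441.8 149.7] 48 [ 725. -302.   44.]
[481.9 202.5] 111 [ 592. -396.   44.]
[193.1 229.9] 130 [527. 310.  44.]
[420.9 254.8] 109 [ 464. -245.   44.]
[463.8 262.6] 124 [ 445. -347.   44.]
sockets/axis @47 [[627.0, 38.0, 47.0], [559.0, -67.0, 47.0], [450.0, 1.0, 47.0], [521.0, 108.0, 47.0]] [[533.  18.  90.]]
keys [[526.0, 359.0, 50.0], [524.0, 306.0, 50.0], [523.0, 254.0, 50.0]]
```

View pics/crop1.png

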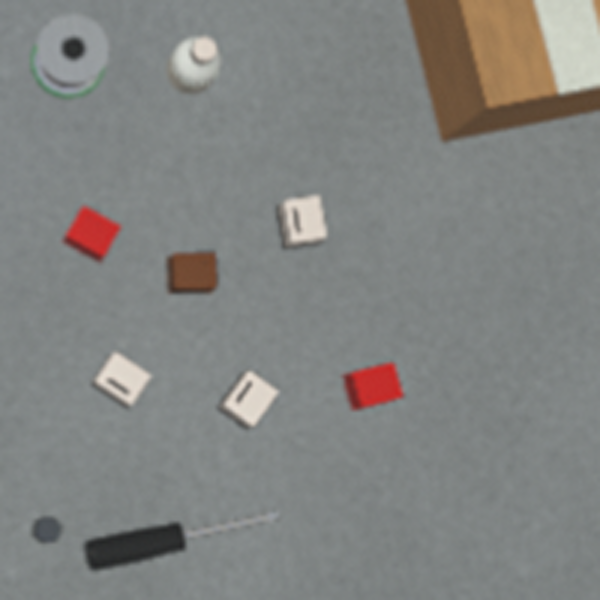

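Confirmed: the white cases with a slot mark at crop (122,379), (250,399) and (303,220) are the relays; the same shapes in red and brown are decoys. Next I need the hand-eye calibration and a move to look down at the table.

```bash
cat >> h.py <<'E'
from scipy.spatial.transform import Rotation as Ro
def pose():
    s=env.state(); return np.array(s["eef_pos"]),Ro.from_euler("xyz",s["tcp_rot"])
def wrist(f=None):
    p,r=pose(); c=snap("wrist",f); H=np.array(c["hand_eye"])
    Rw=r.as_matrix()@H[:3,:3]; o=r.as_matrix()@H[:3,3]+p
    c["R"]=Rw.T; c["t"]=-Rw.T@o
    return c
def plan(x,y,z,yaw):
    """turn (deg about tool z) needed, then shift in tool axes at the new yaw and at the present one"""
    p,r=pose(); d=np.array([x,y,z])-p; y0=r.as_euler("xyz")[2]
    yaw=y0+(yaw-y0+np.pi/2)%np.pi-np.pi/2   # half turn gives the same grasp
    for n,a in(("now",y0),("after turn",yaw)):
        print(n,(Ro.from_euler("xyz",[np.pi,0,a]).inv().apply(d)).round(1))
    print("turn",round(np.degrees(y0-yaw),2),"yaw now",round(y0,3),"q1,q6",env.state()["joints"][[0,5]].round(2))
E
python3 - <<'E'
from h import *
c=snap("wrist"); print(c["hand_eye"],c["K"],c["dist"])
plan(480,20,330,np.pi/2)
E
```

```text
[[ 5.33578370e-04 -9.57283963e-01 -2.89148976e-01  8.22974409e+01]
 [ 9.99999857e-01  5.23530909e-04  1.12089452e-04  9.32093354e-01]
 [ 4.40769918e-05 -2.89148995e-01  9.57284105e-01 -1.63719160e+02]
 [ 0.00000000e+00  0.00000000e+00  0.00000000e+00  1.00000000e+00]] [[421.09503269   0.         321.44545234]
 [  0.         421.09503269 247.48338199]
 [  0.           0.           1.        ]] [-0.05708727  0.          0.          0.          0.        ]
now [-446.4 -447.4 -107.7]
after turn [-569.8  273.5 -107.7]
turn 70.7 yaw now 2.805 q1,q6 [ 1.13 -0.11]
```

carry_out --pt "-38 -31 -2 0 0.3" --pt "-38 -31 -2 0 0.3" --pt "-38 -31 -2 0 0.3" --pt "-38 -31 -2 0 0.3" --pt "-38 -31 -2 0 0.3" --pt "-38 -31 -2 0 0.3" --pt "-38 -31 -2 0 0.3" --pt "-38 -31 -2 0 0.3" --pt "-38 -31 -2 0 0.3" --pt "-38 -31 -2 0 0.3" --pt "-38 -31 -2 0 0.3" --pt "-38 -31 -2 0 0.3"

```text
t: 1.4
eef_pos: [514.7, 86.1, 246.8]
tcp_rot: [3.141, 0.0, 2.805]
ft_force: [0.1, 1.2, 0.6]
opening: 0.704
grip_force: 0.0
```

carry_out --pt "-36 -29 -2 0 0.3" --pt "0 0 0 8.5 0.3" --pt "0 0 0 8.5 0.3" --pt "0 0 0 8.5 0.3" --pt "0 0 0 8.5 0.3" --pt "0 0 0 8.5 0.3" --pt "0 0 0 8.5 0.3" --pt "0 0 0 8.5 0.3" --pt "0 0 0 8.5 0.3" --pt "0 0 0 2.7 0.3" --pt "0 0 0 0 0.3" --pt "0 0 0 0 0.3"

```text
t: 2.6
eef_pos: [538.3, 48.8, 248.6]
tcp_rot: [-3.141, -0.0, 1.573]
ft_force: [-0.5, -1.0, -0.1]
opening: 0.699
grip_force: 0.0
```

Run:
```python
from h import *
s=env.state();print(s["t"],s["eef_pos"],s["tcp_rot"],s["opening"])
c=wrist("pics/w1.png")
```

```text
2.6 [538.31754072  48.8267239  248.55292369] [-3.14142332e+00 -8.92321095e-05  1.57255254e+00] 0.6988271857391872
```

View pics/w1.png

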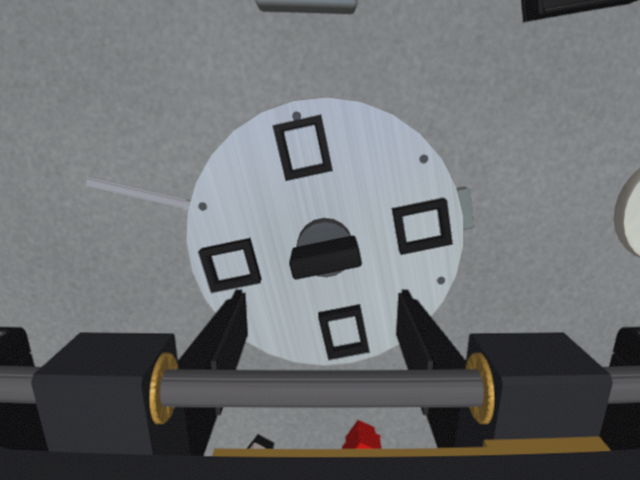

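The table's sockets show at (302,148), (422,225), (344,332) and (230,264), with the bar grip at (325,258) parallel to the left/right socket pair. I'll fit table centre and angle by silhouette matching.

```bash
cat >> h.py <<'E'
from scipy.optimize import minimize
def boxpts(x,y,a,lx,ly,z):
    q=np.array([[1,1],[-1,1],[-1,-1],[1,-1]])*[lx/2,ly/2]
    R=np.array([[np.cos(a),-np.sin(a)],[np.sin(a),np.cos(a)]])
    return np.c_[q@R.T+[x,y],np.full(4,z)]
S=8
def fill(shape,uv):
    m=np.zeros(shape,np.uint8)
    cv2.fillConvexPoly(m,np.round(cv2.convexHull(uv.astype(np.float32))*2**S).astype(np.int32),1,lineType=cv2.LINE_8,shift=S); return m
def prism(c,shape,x,y,a,lx,ly,z0,z1):
    return fill(shape,proj(c,np.r_[boxpts(x,y,a,lx,ly,z0),boxpts(x,y,a,lx,ly,z1)]))
def fit(f,x0,mask,step):
    """minimise mismatch of silhouettes, blurred to be smooth"""
    b=lambda m:cv2.GaussianBlur(m.astype(np.float32),(0,0),1.5)
    B=b(mask); cost=lambda p:float(((b(f(p))-B)**2).sum())
    x0=np.array(x0,float)
    for st in(1,.3):
        sim=np.r_[[x0],x0+np.diag(np.array(step)*st)]
        r=minimize(cost,x0,method="Nelder-Mead",options=dict(initial_simplex=sim,xatol=.01,fatol=1e-3,maxiter=300)); x0=r.x
    return r.x,r.fun/max(1,(B**2).sum())
def table(c,x0,ks=range(4)):
    im=c["color"]; sh=im.shape[:2]
    def f(p):
        m=np.zeros(sh,np.uint8)
        for k in ks:
            a=p[2]/100+k*np.pi/2; x,y=p[0]+90*np.cos(a),p[1]+90*np.sin(a)
            h=fill(sh,proj(c,boxpts(x,y,a,33,27,47)))&fill(sh,proj(c,boxpts(x,y,a,33,27,35)))
            m|=prism(c,sh,x,y,a,48,42,35,47)&(1-h)
        return m
    roi=np.zeros(sh,np.uint8)
    for k in ks:
        a=x0[2]/100+k*np.pi/2
        roi|=prism(c,sh,x0[0]+90*np.cos(a),x0[1]+90*np.sin(a),a,62,56,35,47)
    dark=((im.max(2)<75)&(roi>0)).astype(np.uint8)
    return fit(f,x0,dark,[5,5,6])
def relay(c,x,y,a=None,z=0):
    im=c["color"]; sh=im.shape[:2]
    roi=cv2.dilate(prism(c,sh,x,y,0,50,50,z+14,z+44),np.ones((9,9)))
    m=((im.min(2)>125)&(im.max(2).astype(int)-im.min(2)<45)&(roi>0)).astype(np.uint8)
    m=cv2.morphologyEx(m,cv2.MORPH_CLOSE,np.ones((9,9)))
    f=lambda p:prism(c,sh,p[0],p[1],p[2]/30,36,30,z+14,z+44)
    best=min((fit(f,[x,y,a0*30],m,[4,4,5]) for a0 in([a] if a is not None else np.arange(0,np.pi,np.pi/4))),key=lambda r:r[1])
    p=best[0]; return p[0],p[1],(p[2]/30)%np.pi,best[1],m
E
python3 - <<'E'
from h import *
c=wrist(); 
for ks in(range(4),(0,1,3)): print(table(c,[537,20,20],ks))
# keys from top cam and table from top cam
t=snap("top"); print("top",table(t,[537,20,20]))
im=t["color"]
r=[relay(t,*q) for q in((592,-396),(464,-245),(445,-347))]
for q in r: print(np.round(q[:4],3))
E
```

```text
(array([541.29630571,  21.55761433,  21.31192321]), np.float64(0.061761159693997265))
(array([541.37615572,  21.48305808,  21.3911787 ]), np.float64(0.05814983099601637))
top (array([541.19739711,  21.75584474,  18.1322059 ]), np.float64(1.567449453311587))
[ 592.079 -392.353    1.555    0.622]
[ 467.754 -245.165    1.547    0.626]
[ 445.583 -343.639    1.558    0.625]
```

carry_out --pt "-42 -10 11 0 0.3" --pt "-42 -10 11 0 0.3" --pt "-42 -10 11 0 0.3" --pt "-42 -10 11 0 0.3" --pt "-42 -10 11 0 0.3" --pt "-42 -10 11 0 0.3" --pt "-42 -11 11 0 0.3" --pt "0 0 0 0 0.3" --pt "0 0 0 0 0.3"

```text
t: 3.65
eef_pos: [467.0, -245.7, 171.3]
tcp_rot: [-3.141, -0.001, 1.569]
ft_force: [0.6, 0.7, 0.9]
opening: 0.7
grip_force: 0.0
```

Run:
```python
from h import *
c=wrist("pics/w2.png"); im=c["color"]
print(pose()[0]); u=proj(c,[[467,-245,44],[445,-345,44]]).round().astype(int); print(u)
print(im[u[0][1]-40:u[0][1]+40:8,u[0][0]-64:u[0][0]+64:8].min(2))
q=relay(c,467,-245); print(np.round(q[:4],3))
```

```text
[ 467.38404736 -244.88916481  171.6416622 ]
[[321 240]
 [294 362]]
[[143 143 140 144 143 142 141  91 145 142 144 137 138 137 133 141]
 [137 142 141 147 134 141 144 199 141  77 143 143 136 140 135 141]
 [145 145 137 147 142 140 118 216 217 195 138 138 140 141 137 137]
 [143 143 143 144 142  88 216  33 216 216 214 142 139 143 139 137]
 [142 140 136 142 140 203 126 216 215 216 216 170 145 150 140 141]
 [142 140 140 142 127 216 197 215 214 214 213 144 139 143 140 143]
 [138 142 138 140 143 215 214 215 214 214 146 142 140 144 144 137]
 [142 146 145 147 146 139 187 214 214 145 141 141 147 145 145 141]
 [145 143 141 139 143 142 139 141 185 145 138 140 140 144 145 136]
 [146 138 142 140 145 135 140 150 144 144 145 139 141 143 139 137]]
[ 468.884 -246.988    2.479    0.56 ]
```

View pics/w2.png

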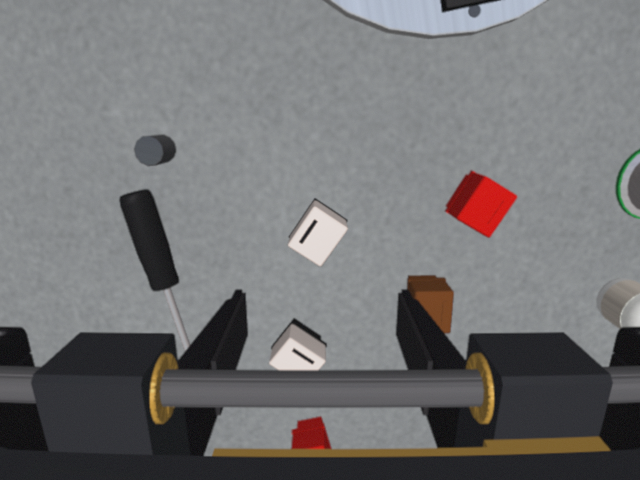

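Relay A is at (318,232) and relay B at (298,347), both with clear space around them. The threshold needs to separate the bright top faces (~215) from the bench (~140).

```bash
sed -i 's/im.min(2)>125/im.min(2)>204/; s/36,30,z+14,z+44)/36,30,z+44,z+44)/' h.py
python3 - <<'E'
from h import *
c=wrist(); 
for xy in((467,-245),(445,-345)):
    q=relay(c,*xy); print(np.round(q[:4],3))
    if xy[0]==467: a=q
t=snap("top"); print("top",[np.round(relay(t,*q)[:4],3) for q in((592,-396),(464,-245),(445,-347))])
print("x grasp across 30: yaw=a"); plan(a[0],a[1],24,a[2])
print("across 36"); plan(a[0],a[1],24,a[2]+np.pi/2)
E
```

```text
[ 4.64099e+02 -2.42547e+02  9.56000e-01  8.20000e-02]
[ 447.009 -345.019    2.455    0.518]
top [array([ 5.92913e+02, -3.95211e+02,  2.02000e-01,  5.20000e-02]), array([ 464.   , -245.   ,    0.   ,  151.257]), array([ 445.857, -346.3  ,    0.784,  150.298])]
x grasp across 30: yaw=a
now [  1.6  -3.7 148. ]
after turn [ -0.8  -3.9 148. ]
turn 35.31 yaw now 1.572 q1,q6 [-0.61 -0.61]
across 36
now [  1.6  -3.7 148. ]
after turn [  3.9  -0.8 148. ]
turn -54.69 yaw now 1.572 q1,q6 [-0.61 -0.61]
```

carry_out --pt "0 0 0 8.5 0.3" --pt "0 0 0 8.5 0.3" --pt "0 0 0 8.5 0.3" --pt "0 0 0 8.5 0.3" --pt "0 0 0 1.3 0.3" --pt "-1 -4 20 0 0.3" --pt "0 0 0 0 0.3" --pt "0 0 0 0 0.3"

```text
t: 4.6
eef_pos: [463.8, -243.2, 151.9]
tcp_rot: [-3.141, -0.0, 0.958]
ft_force: [0.8, 0.8, -0.2]
opening: 0.702
grip_force: 0.0
```

Run:
```python
from h import *
c=wrist(); a=relay(c,464,-242.5,.956); print(np.round(a[:4],3)); plan(a[0],a[1],24,a[2])
```

```text
[ 4.63493e+02 -2.42411e+02  9.73000e-01  9.20000e-02]
now [  0.6  -1.  128.2]
after turn [  0.6  -1.  128.2]
turn -0.9 yaw now 0.957 q1,q6 [-0.61  0.  ]
```

carry_out --pt "0.6 -1 40 -0.9 0.3" --pt "0 0 40 0 0.3" --pt "0 0 30 0 0.3" --pt "0 0 18 0 0.3" --pt "0 0 0 0 0.3" --pt "0 0 0 0 1" --pt "0 0 0 0 1" --pt "0 0 0 0 1" --pt "0 0 0 0 1" --pt "0 0 0 0 1" --pt "0 0 0 0 1"

```text
t: 5.75
eef_pos: [463.3, -242.7, 24.1]
tcp_rot: [3.141, -0.0, 0.97]
ft_force: [0.8, 0.5, 6.2]
opening: 0.316
grip_force: 30.0
```

carry_out --pt "0 0 -20 0 1" --pt "0 0 -40 0 1" --pt "0 0 -45 -8.5 1" --pt "0 0 -45 -8.5 1" --pt "0 0 -6 -8.5 1" --pt "0 0 0 -8.5 1" --pt "0 0 0 -8.5 1" --pt "23 33 0 -4.1 1" --pt "23 33 0 0 1" --pt "23 33 0 0 1" --pt "23 33 0 0 1" --pt "0 0 0 0 1"

```text
t: 6.95
eef_pos: [576.8, -123.7, 179.3]
tcp_rot: [3.141, -0.0, 1.787]
ft_force: [0.5, -0.3, -0.6]
opening: 0.312
grip_force: 30.0
```

Run:
```python
from h import *
import time
c=wrist("pics/w3.png"); print(pose()[0],env.state()["opening"])
for ks in((0,1,3),range(4),(0,1),(3,)): print(ks,table(c,[541.3,21.5,21.3],ks))
```

```text
[ 575.45614403 -125.07544928  179.17934959] 0.316877017030722
(0, 1, 3) (array([541.11277126,  21.87478246,  21.49294009]), np.float64(0.04321090586097627))
range(0, 4) (array([541.14417493,  21.88573568,  21.35767093]), np.float64(0.045067128783499166))
(0, 1) (array([541.29765978,  22.63688027,  20.86460865]), np.float64(0.03989028992136381))
(3,) (array([542.5179297 ,  21.7642859 ,  19.47695818]), np.float64(0.04086088377583076))
```

View pics/w3.png

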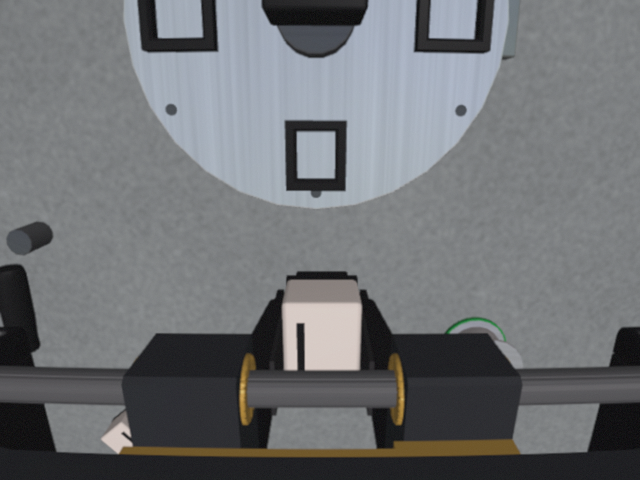

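carry_out --pt "30 -1 0 0 1" --pt "30.5 -1 0 0 1" --pt "0 0 40 0 1" --pt "0 0 40 0 1" --pt "0 0 22 0 1" --pt "0 0 0 0 1" --pt "0 0 0 0 1"

```text
t: 7.7
eef_pos: [559.8, -68.7, 78.1]
tcp_rot: [-3.141, -0.0, 1.783]
ft_force: [0.0, 0.4, -0.4]
opening: 0.318
grip_force: 3.0
```

Run:
```python
from h import *
for i in range(2): plan(560.3,-66.2,59,1.7844); env.read_camera("top")
print(env.state()["ft_force"],pose()[0])
```

```text
now [ 2.4  1.  19.1]
after turn [ 2.4  1.  19.1]
turn -0.08 yaw now 1.783 q1,q6 [-0.24 -0.45]
now [ 2.4  0.5 19.8]
after turn [ 2.4  0.5 19.8]
turn -0.07 yaw now 1.783 q1,q6 [-0.24 -0.45]
[-0.4427629  -0.0608572  -0.51003855] [560.46747514 -68.61736702  79.07893029]
```

The grip force dropped to 3 N, which is the slackening. I'll wait for it to recover and then check whether the relay slipped.

carry_out --pt "2.4 0.5 0 0 1" --pt "0 0 0 0 1" --pt "0 0 0 0 1" --pt "0 0 0 0 1"

```text
t: 8.2
eef_pos: [560.0, -65.6, 77.9]
tcp_rot: [3.141, 0.0, 1.784]
ft_force: [0.1, -0.9, 0.4]
opening: 0.315
grip_force: 30.0
```

Run:
```python
from h import *
c=wrist("pics/w4.png"); p=[]
for i in range(4): p.append(np.r_[pose()[0],env.state()["tcp_rot"][2]]); t=snap("top")
print(np.mean(p,0).round(2),env.state()["grip_force"],env.state()["opening"])
im=t["color"]; cv2.imwrite("pics/t4.png",np.r_[cv2.resize(c["color"][230:450,220:420],(600,360)),][:,:,::-1])
```

```text
[559.95 -65.61  77.7    1.78] 29.99927133321762 0.31198556407077166
```

View pics/w4.png

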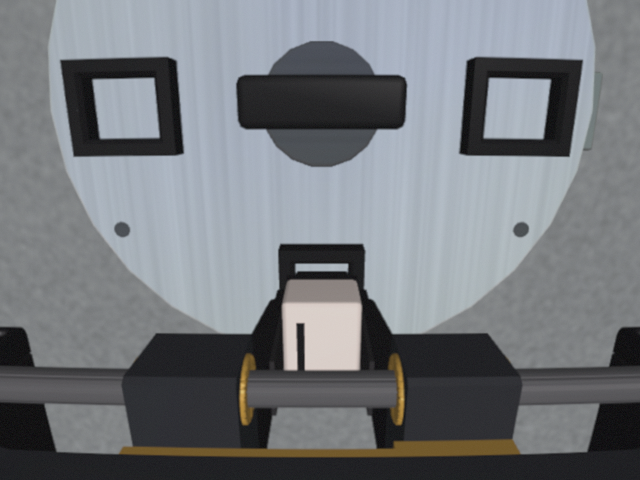

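Held relay's outline matches the previous picture ((285–360), top edge at 280), so it did not slip. Inserting.

carry_out --pt "-0.6 0 4 0 1" --pt "0 0 4 0 1" --pt "0 0 4 0 1" --pt "0 0 3 0 1" --pt "0 0 2 0 1" --pt "0 0 0 0 1"

```text
t: 9.05
eef_pos: [559.9, -66.2, 60.3]
tcp_rot: [-3.141, -0.0, 1.784]
ft_force: [-0.4, -0.8, -0.3]
opening: 0.313
grip_force: 30.0
```

carry_out --pt "0 0 1 0 1" --pt "0 0 0.6 0 1" --pt "0 0 0 0 1" --pt "0 0 0 0 0.5" --pt "0 0 0 0 0.5" --pt "0 0 0 0 0.5" --pt "0 0 -20 0 0.5" --pt "0 0 -45 0 0.5" --pt "0 0 -45 0 0.5" --pt "-50 0 -10 0 0.5" --pt "-40 0 0 0 0.5" --pt "0 0 0 0 0.5"

```text
t: 10.25
eef_pos: [579.7, -157.1, 179.3]
tcp_rot: [3.14, 0.002, 1.781]
ft_force: [-1.0, 1.1, 0.1]
opening: 0.5
grip_force: 0.0
```

Run:
```python
from h import *
c=wrist("pics/w5.png"); print(pose()[0])
a=relay(c,560.3,-66.2,1.784,35); print("home if z=35:",np.round(a[:4],3))
print([np.round(relay(c,560.3,-66.2,1.784,z)[:4],3) for z in(35,40,47)])
print(np.c_[a[4].nonzero()].mean(0) if a[4].any() else 0)
t=snap("top")
for q in((592,-396),(447,-345)): print([np.round(relay(t,*q,a)[:4],2) for a in(.2,.95,1.7,2.45)])
```

```text
[ 578.90372985 -155.13855796  178.76078335]
home if z=35: [ 5.6000e+02 -6.5252e+01  1.7650e+00  1.4000e-01]
[array([ 5.6000e+02, -6.5252e+01,  1.7650e+00,  1.4000e-01]), array([ 5.60697e+02, -6.52720e+01,  1.79600e+00,  1.83000e-01]), array([ 5.6058e+02, -6.6431e+01,  1.7800e+00,  2.5200e-01])]
[100.30433101 321.        ]
[array([ 5.9195e+02, -3.9482e+02,  1.2000e-01,  5.0000e-02]), array([ 5.9299e+02, -3.9447e+02,  9.6000e-01,  1.3000e-01]), array([ 5.9227e+02, -3.9508e+02,  1.6700e+00,  1.1000e-01]), array([ 5.9299e+02, -3.9666e+02,  3.1200e+00,  6.0000e-02])]
[array([ 4.4672e+02, -3.4597e+02,  3.7000e-01,  1.3000e-01]), array([ 4.4551e+02, -3.4607e+02,  1.1000e+00,  1.1000e-01]), array([ 4.4747e+02, -3.4671e+02,  2.5300e+00,  5.0000e-02]), array([ 4.4595e+02, -3.4703e+02,  2.5900e+00,  4.0000e-02])]
```

View pics/w5.png

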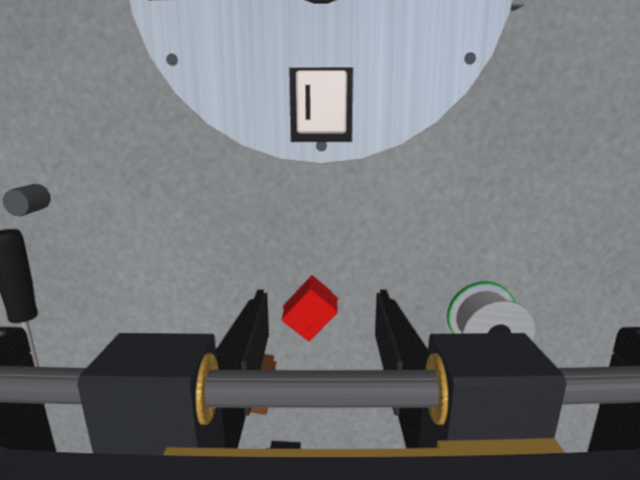

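Relay A sits home in its socket (321,103). Next is relay B near (447,-346).

carry_out --pt "-31 -34 0 0 0.3" --pt "-31 -34 0 0 0.3" --pt "-31 -34 0 0 0.3" --pt "-31 -34 5 0 0.3" --pt "-32 -34 5 0 0.3" --pt "0 0 5 -8.5 0.3" --pt "0 0 5 -8.5 0.3" --pt "0 0 5 -8.5 0.3" --pt "0 0 5 -8.5 0.3" --pt "0 0 0 -7 0.3" --pt "0 0 0 0 0.3" --pt "0 0 0 0 0.3"

```text
t: 11.55
eef_pos: [445.9, -340.9, 148.8]
tcp_rot: [3.141, -0.0, 2.497]
ft_force: [-0.7, -0.1, 0.5]
opening: 0.702
grip_force: 0.0
```

Run:
```python
from h import *
c=wrist(); a=relay(c,447,-346,2.5); print(np.round(a[:4],3)); plan(a[0],a[1],24,a[2])
```

```text
[ 4.47162e+02 -3.45381e+02  2.47900e+00  1.70000e-01]
now [ -3.6  -2.7 124.8]
after turn [ -3.7  -2.6 124.8]
turn 0.99 yaw now 2.497 q1,q6 [-0.77 -1.7 ]
```

Run:
```python
from h import *
c=wrist(); 
for a0 in(2.5,2.5-np.pi/2):
    a=relay(c,447,-345.5,a0); print(np.round(a[:4],3))
im=c["color"]; sh=im.shape[:2]; a=relay(c,447,-345.5,2.5)
o=im[:,:,::-1].copy(); cv2.polylines(o,[proj(c,boxpts(*a[:3],36,30,44)).round().astype(np.int32)],True,(0,0,255),1)
u,v=proj(c,[[447,-345,44]])[0].astype(int); cv2.imwrite("pics/c6.png",cv2.resize(o[v-60:v+60,u-80:u+80],None,fx=4,fy=4))
```

```text
[ 4.48139e+02 -3.45561e+02  2.47800e+00  1.55000e-01]
[ 4.47788e+02 -3.44623e+02  9.96000e-01  2.95000e-01]
```

View pics/c6.png

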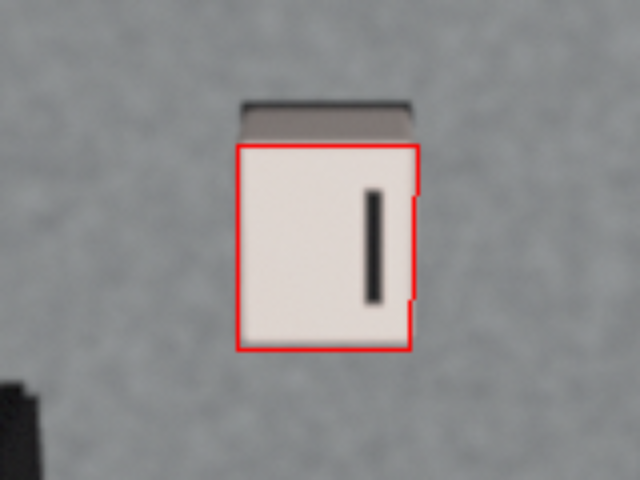

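Outline fits relay B well, and its sides are parallel to the tool. Descending and gripping.

carry_out --pt "-3.4 -2.4 40 0.3 0.3" --pt "0 0 40 0 0.3" --pt "0 0 27 0 0.3" --pt "0 0 18 0 0.3" --pt "0 0 0 0 0.3" --pt "0 0 0 0 1" --pt "0 0 0 0 1" --pt "0 0 0 0 1" --pt "0 0 0 0 1" --pt "0 0 0 0 1" --pt "0 0 0 0 1"

```text
t: 12.75
eef_pos: [447.1, -345.7, 24.3]
tcp_rot: [3.142, 0.001, 2.494]
ft_force: [0.5, 0.4, 4.2]
opening: 0.311
grip_force: 30.0
```

carry_out --pt "0 0 -20 0 1" --pt "0 0 -40 0 1" --pt "0 0 -45 -8.5 1" --pt "0 0 -45 -8.5 1" --pt "0 0 0 -8.5 1" --pt "0 0 0 -8.5 1" --pt "0 0 0 -8.5 1" --pt "0 0 0 -6.8 1" --pt "-11 48 0 0 1" --pt "-11 48 0 0 1" --pt "-11 48 0 0 1"

```text
t: 13.85
eef_pos: [448.2, -196.4, 173.6]
tcp_rot: [3.141, -0.0, -2.93]
ft_force: [1.3, 1.1, -1.0]
opening: 0.315
grip_force: 30.0
```

carry_out --pt "-11 48 0 0 1" --pt "-11 48 0 0 1" --pt "-11 48 0 0 1" --pt "-12 48 0 0 1" --pt "0 0 30 0 1" --pt "0 0 30 0 1" --pt "0 0 16 0 1" --pt "0 0 0 0 1" --pt "0 0 0 0 1"

```text
t: 14.75
eef_pos: [452.3, -0.8, 98.1]
tcp_rot: [3.141, -0.0, -2.929]
ft_force: [0.7, 0.4, -0.6]
opening: 0.313
grip_force: 30.0
```

```bash
cat >> h.py <<'E'
def where(x,y,z,yaw,n=5):
    p=[];
    for i in range(n): p.append(np.r_[pose()[0],env.state()["tcp_rot"][2]]); env.read_camera("top")
    p=np.array(p); m=p.mean(0); a=m[3]
    d=Ro.from_euler("xyz",[np.pi,0,a]).inv().apply(np.array([x,y,z])-m[:3])
    s=env.state(); print("mean",m.round(2),"shift",d.round(2),"turn",round(np.degrees((a-yaw+np.pi/2)%np.pi-np.pi/2),2),"op",s["opening"],"F",s["ft_force"].round(1))
E
python3 - <<'E'
from h import *
where(453.25,2.7,59,.2136); c=wrist(); print(table(c,[541.2,21.8,21.4],(0,1))); print(table(c,[541.2,21.8,21.4],(1,)))
E
```

```text
mean [452.54  -0.86  98.58  -2.93] shift [-1.45  3.33 39.58] turn -0.05 op 0.3127124709294271 F [-0.6 -0.1 -0.9]
(array([533.93815865,  21.84262452,  18.84008401]), np.float64(0.321437006923211))
(array([538.29901282,  21.81364308,  23.1414508 ]), np.float64(0.3307997641155124))
```

carry_out --pt "-1.5 3.3 15 0 1" --pt "0 0 9 0 1" --pt "0 0 4 0 1" --pt "0 0 4 0 1" --pt "0 0 4 0 1" --pt "0 0 2 0 1" --pt "0 0 0 0 1"

```text
t: 15.75
eef_pos: [452.9, 2.8, 59.7]
tcp_rot: [3.141, -0.0, -2.929]
ft_force: [0.4, 0.2, -0.4]
opening: 0.313
grip_force: 30.0
```

carry_out --pt "0 0 0.8 0 1" --pt "0 0 0 0 1" --pt "0 0 0 0 0.5" --pt "0 0 0 0 0.5" --pt "0 0 0 0 0.5" --pt "0 0 -20 0 0.5" --pt "0 0 -45 0 0.5" --pt "0 0 -45 0 0.5" --pt "-5 -46 -6 0 0.3" --pt "-5 -46 0 0 0.3" --pt "-5 -46 0 0 0.3" --pt "-5 -46 0 0 0.3"

```text
t: 16.95
eef_pos: [511.7, -174.6, 175.3]
tcp_rot: [-3.141, 0.001, -2.928]
ft_force: [1.4, 0.6, 0.3]
opening: 0.691
grip_force: 0.0
```

carry_out --pt "-6 -46 0 0 0.3" --pt "-6 -46 0 0 0.3" --pt "-6 -46 0 0 0.3" --pt "-6 -46 5 0 0.3" --pt "-8 -49 5 5 0.3" --pt "0 0 10 0 0.3" --pt "0 0 0 0 0.3" --pt "0 0 0 0 0.3"

```text
t: 17.75
eef_pos: [591.6, -392.8, 154.8]
tcp_rot: [3.14, -0.001, -3.015]
ft_force: [0.1, -0.7, -0.4]
opening: 0.702
grip_force: 0.0
```

Run:
```python
from h import *
t=snap("top"); c=wrist()
for q in((453,2.7,.2136,35),(560.3,-66.2,1.784,35),(592,-395,.12,0)): print("top",np.round(relay(t,*q)[:4],3))
a=relay(c,592,-395,.12); print("wrist",np.round(a[:4],3)); plan(a[0],a[1],24,a[2])
o=c["color"][:,:,::-1].copy(); cv2.polylines(o,[proj(c,boxpts(*a[:3],36,30,44)).round().astype(np.int32)],True,(0,0,255),1)
u,v=proj(c,[[a[0],a[1],44]])[0].astype(int)
b=t["color"][160:290,240:380,::-1]
cv2.imwrite("pics/c7.png",np.c_[cv2.resize(o[max(0,v-60):v+60,u-60:u+60],(390,390)),cv2.resize(b,(400,390))])
```

```text
top [4.55589e+02 3.75400e+00 1.88000e-01 1.72106e+02]
top [ 5.8429e+02 -4.1824e+01  2.4400e-01  5.7600e-01]
top [ 5.89644e+02 -3.90620e+02  2.91000e-01  1.53703e+02]
wrist [ 5.93048e+02 -3.92714e+02  1.16000e-01  1.11000e-01]
now [-1.000e+00 -1.000e-01  1.318e+02]
after turn [-1.000e+00 -1.000e-01  1.318e+02]
turn 0.61 yaw now -3.014 q1,q6 [-0.68 -2.38]Traceback (most recent call last):
  File "<stdin>", line 8, in <module>
    res = self.concatenate(tuple(objs), axis=axis)
ValueError: all the input array dimensions except for the concatenation axis must match exactly, but along dimension 1, the array at index 0 has size 390 and the array at index 1 has size 400
```

carry_out --pt "-1 -0.3 40 0.5 0.3" --pt "0 0 40 0 0.3" --pt "0 0 33 0 0.3" --pt "0 0 18 0 0.3" --pt "0 0 0 0 0.3" --pt "0 0 0 0 1" --pt "0 0 0 0 1" --pt "0 0 0 0 1" --pt "0 0 0 0 1" --pt "0 0 0 0 1" --pt "0 0 0 0 1"

```text
t: 18.95
eef_pos: [593.1, -394.1, 24.5]
tcp_rot: [-3.141, 0.001, -3.025]
ft_force: [-0.9, 1.3, 4.2]
opening: 0.313
grip_force: 29.9
```

carry_out --pt "0 0 -20 0 1" --pt "0 0 -40 0 1" --pt "0 0 -45 -5.5 1" --pt "0 0 -45 0 1" --pt "-14 46 0 0 1" --pt "-14 46 0 0 1" --pt "-14 46 0 0 1" --pt "-14 46 0 0 1" --pt "-14 46 0 0 1" --pt "-14 46 0 0 1" --pt "-14 46 0 0 1" --pt "-14 46 0 0 1"

```text
t: 20.15
eef_pos: [624.5, -8.7, 174.1]
tcp_rot: [3.142, 0.0, -2.929]
ft_force: [0.4, -0.1, -0.4]
opening: 0.314
grip_force: 29.9
```

carry_out --pt "-15 49 30 0 1" --pt "0 0 30 0 1" --pt "0 0 16 0 1" --pt "0 0 0 0 1" --pt "0 0 0 0 1" --pt "0 0 0 0 1"

```text
t: 20.75
eef_pos: [628.8, 32.1, 103.9]
tcp_rot: [-3.141, 0.002, -2.929]
ft_force: [0.3, -0.1, -0.4]
opening: 0.312
grip_force: 29.9
```

Run:
```python
from h import *
where(629.15,40.9,59,.2136); c=wrist("pics/w8.png")
for k in((1,),(1,0)): print(table(c,[541.2,21.8,21.4],k))
```

```text
mean [628.69  32.11 103.85  -2.93] shift [-2.3   8.5  44.85] turn -0.06 op 0.316318038511392 F [-0.3 -0.2 -1. ]
(array([541.82733141,  22.54741672,  22.4572461 ]), np.float64(0.029030890181651826))
(array([541.42556613,  22.11197131,  21.88426486]), np.float64(0.28898902707224894))
```

View pics/w8.png

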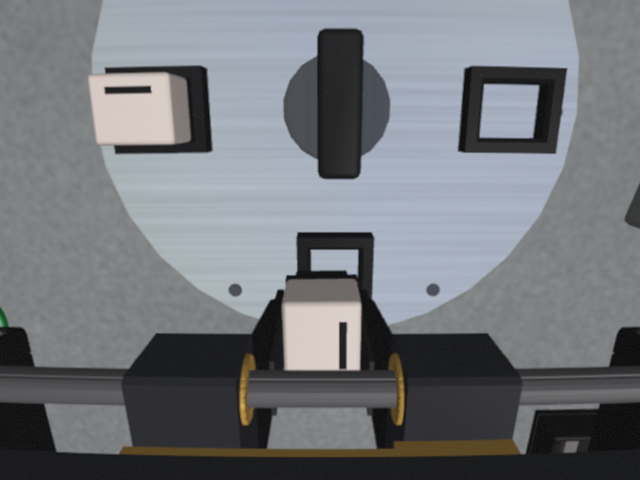

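carry_out --pt "-2.3 8.5 15 0 1" --pt "0 0 14 0 1" --pt "0 0 4 0 1" --pt "0 0 4 0 1" --pt "0 0 4 0 1" --pt "0 0 3 0 1" --pt "0 0 0 0 1"

```text
t: 21.75
eef_pos: [628.3, 41.2, 58.7]
tcp_rot: [3.141, -0.001, -2.928]
ft_force: [-4.7, -0.7, 10.9]
opening: 0.315
grip_force: 30.0
```

carry_out --pt "0 0 0 0 0.5" --pt "0 0 0 0 0.5" --pt "0 0 0 0 0.5" --pt "0 0 -20 0 0.5" --pt "0 0 -45 0 0.5" --pt "0 0 -45 0 0.5" --pt "-20 0 -40 0 0.5" --pt "0 0 -40 0 0.5" --pt "0 0 0 0 0.5" --pt "0 0 0 0 0.5"

```text
t: 22.75
eef_pos: [648.2, 45.5, 249.0]
tcp_rot: [-3.141, 0.001, -2.929]
ft_force: [0.7, -0.3, -0.7]
opening: 0.502
grip_force: 0.0
```

Run:
```python
from h import *
print(pose()[0]); c=wrist("pics/w9.png")
for k in(0,2,3):
    a=.2136+k*np.pi/2; x,y=541.2+90*np.cos(a),21.8+90*np.sin(a)
    print(k,np.round([x,y,a%np.pi],2),[np.round(relay(c,x,y,a,z)[:4],3) for z in(35,42)])
```

```text
[648.20141127  45.51077778 248.95663638]
0 [6.2915e+02 4.0880e+01 2.1000e-01] [array([6.27942e+02, 4.30910e+01, 2.18000e-01, 1.18000e-01]), array([6.27005e+02, 4.34740e+01, 2.29000e-01, 1.67000e-01])]
2 [4.5325e+02 2.7200e+00 2.1000e-01] [array([4.53245e+02, 2.72200e+00, 2.14000e-01, 0.00000e+00]), array([4.53245e+02, 2.72200e+00, 2.14000e-01, 0.00000e+00])]
3 [560.28 -66.15   1.78] [array([ 5.60344e+02, -6.53630e+01,  1.78300e+00,  1.66000e-01]), array([ 5.60913e+02, -6.28010e+01,  1.72800e+00,  2.11000e-01])]
```

View pics/w9.png

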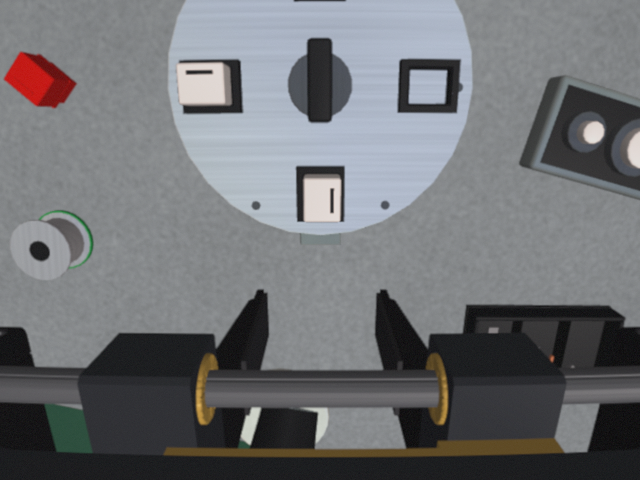

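Relays A (208,82) and C (322,197) are seated. B's socket is just outside this view and will be checked on the way. Now to the panel.

carry_out --pt "9 40 10 0 1" --pt "9 40 10 0 1" --pt "9 40 10 0 1" --pt "9 40 10 0 1" --pt "10 40 10 0 1" --pt "10 40 10 0 1" --pt "10 40 10 0 1" --pt "0 0 0 0 1" --pt "0 0 0 0 1"

```text
t: 23.7
eef_pos: [523.7, 305.4, 177.3]
tcp_rot: [-3.141, -0.003, -2.927]
ft_force: [0.1, 0.6, 0.4]
opening: 0.005
grip_force: 0.0
```

Run:
```python
from h import *
print(pose()[0]); c=wrist("pics/w10.png")
im=c["color"]; g=((im.min(2)>170)).astype(np.uint8)
n,l,s,ce=cv2.connectedComponentsWithStats(g)
for i in range(1,n):
    if s[i,4]>80 and s[i,1]<420: print(ce[i].round(1),s[i],ray(c,ce[i],50)[0].round(1))
t=snap("top")
print("B top",np.round(relay(t,453.25,2.7,.2136,35)[:4],2),"A",np.round(relay(t,560.3,-66.2,1.784,35)[:4],2),"C",np.round(relay(t,629.2,40.9,.2136,35)[:4],2))
```

```text
[523.67111106 305.43475953 177.26041488]
[ 45.6 184.3] [    0    15   115   314 21974] [525.2 106.4  50. ]
[ 57.6 179.5] [  39  163   38   34 1142] [520. 115.  50.]
[253.5 228.5] [241 217  26  24 507] [525.7 257.2  50. ]
[324.4 245.1] [ 301  223   48   45 1712] [526.9 309.3  50. ]
[393.5 261.9] [382 251  24  23 456] [528.6 361.3  50. ]
B top [4.5214e+02 3.8500e+00 3.0000e-01 1.1000e-01] A [ 5.5857e+02 -6.6080e+01  1.8800e+00  9.0000e-02] C [6.305e+02 3.725e+01 2.500e-01 9.000e-02]
```

View pics/w10.png

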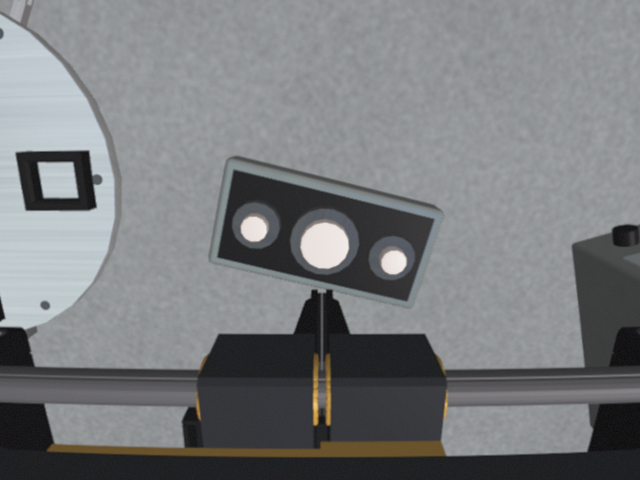

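Panel view: erase (253,228), picture key (324,245), save (393,262). The picture key is at world (526.9, 309.3).

carry_out --pt "-3.9 3.1 40 0 1" --pt "0 0 40 0 1" --pt "0 0 30 0 1" --pt "0 0 8 0 1" --pt "0 0 3 0 1" --pt "0 0 2 0 1" --pt "0 0 1 0 1" --pt "0 0 0 0 1" --pt "0 0 0 0 1"

```text
t: 24.7
eef_pos: [528.4, 309.2, 55.9]
tcp_rot: [3.141, 0.002, -2.929]
ft_force: [1.8, -1.5, 2.8]
opening: 0.004
grip_force: 1.4
```

carry_out --pt "0 0 1 0 1" --pt "0 0 1 0 1" --pt "0 0 0 0 1" --pt "0 0 0 0 1"

```text
t: 25.1
eef_pos: [528.2, 309.3, 53.0]
tcp_rot: [3.141, 0.001, -2.929]
ft_force: [3.7, 0.7, 4.8]
opening: 0.003
grip_force: 2.2
```

Run:
```python
from h import *
F=[];
for i in range(5): s=env.state(); F.append(np.r_[s["eef_pos"],s["ft_force"]]); env.read_camera("top")
print(np.mean(F,0).round(2))
```

```text
[5.2804e+02 3.0924e+02 5.2970e+01 3.4200e+00 5.0000e-01 4.3500e+00]
```

carry_out --pt "0 0 1 0 1" --pt "0 0 0 0 1" --pt "0 0 0 0 1"

```text
t: 25.65
eef_pos: [527.9, 309.2, 52.3]
tcp_rot: [3.141, 0.001, -2.929]
ft_force: [2.9, 0.1, 9.2]
opening: 0.005
grip_force: 4.5
```

Key bottomed (9 N), so the first picture is taken. Now to the centre grip.

carry_out --pt "0 0 -15 0 1" --pt "0 0 -45 0 1" --pt "0 0 -50 0 0.5" --pt "0 0 -13 0 0.5" --pt "8 -47 0 0 0.5" --pt "8 -47 0 0 0.5" --pt "8 -47 0 0 0.5" --pt "8 -47 0 0 0.5" --pt "8 -47 0 0 0.5" --pt "8 -49 0 0 0.5" --pt "0 0 0 0 0.5" --pt "0 0 0 0 0.5"

```text
t: 26.85
eef_pos: [540.0, 20.5, 174.4]
tcp_rot: [3.141, -0.002, -2.931]
ft_force: [-0.3, 0.1, 0.3]
opening: 0.503
grip_force: 0.0
```

Run:
```python
from h import *
where(541.2,21.8,67,.2136); c=wrist("pics/w11.png")
print(table(c,[541.2,21.8,21.4],(1,)))
for k in(0,2,3):
    a=.2136+k*np.pi/2; x,y=541.2+90*np.cos(a),21.8+90*np.sin(a)
    print(k,np.round([x,y,a%np.pi],2),np.round(relay(c,x,y,a,35)[:4],3))
```

```text
mean [540.25  21.88 174.53  -2.93] shift [ -0.91  -0.28 107.53] turn -0.03 op 0.4990228117558549 F [-0.5  0.   1. ]
(array([542.16017599,  22.32215219,  21.80909763]), np.float64(0.04706678834210918))
0 [6.2915e+02 4.0880e+01 2.1000e-01] [6.293610e+02 4.465300e+01 2.030000e-01 1.732946e+03]
2 [4.5325e+02 2.7200e+00 2.1000e-01] [4.54145e+02 5.75000e+00 2.07000e-01 1.95600e+00]
3 [560.28 -66.15   1.78] [778.549 -66.151   1.302   0.   ]
```

View pics/w11.png

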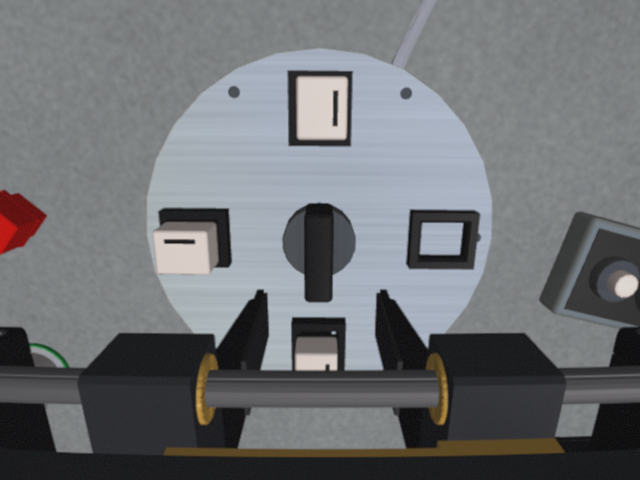

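All three relays are seated: B (320,108), A (186,248), C (316,352). Turning the last joint another 60° from here would exceed its range, so I'll regrip half a turn round.

carry_out --pt "-0.9 -0.3 0 8.5 0.5" --pt "0 0 0 8.5 0.5" --pt "0 0 0 8.5 0.5" --pt "0 0 0 8.5 0.5" --pt "0 0 0 8.5 0.5" --pt "0 0 0 8.5 0.5" --pt "0 0 0 8.5 0.5" --pt "0 0 0 8.5 0.5" --pt "0 0 0 8.5 0.5" --pt "0 0 0 8.5 0.5" --pt "0 0 0 8.5 0.5" --pt "0 0 0 8.5 0.5"

```text
t: 28.35
eef_pos: [541.7, 22.0, 174.8]
tcp_rot: [-3.141, -0.0, 1.57]
ft_force: [-0.2, 0.2, -0.6]
opening: 0.5
grip_force: 0.0
```

carry_out --pt "0 0 0 8.5 0.5" --pt "0 0 0 8.5 0.5" --pt "0 0 0 8.5 0.5" --pt "0 0 0 8.5 0.5" --pt "0 0 0 8.5 0.5" --pt "0 0 0 8.5 0.5" --pt "0 0 0 8.5 0.5" --pt "0 0 0 8.5 0.5" --pt "0 0 0 8.5 0.5" --pt "0 0 0 1.5 0.5" --pt "0 0 0 0 0.5"

```text
t: 29.45
eef_pos: [541.7, 21.7, 174.8]
tcp_rot: [-3.141, 0.0, 0.217]
ft_force: [-0.1, 0.3, -0.6]
opening: 0.498
grip_force: 0.0
```

Run:
```python
from h import *
where(541.3,22,67,.2136); print(env.state()["joints"][5])
```

```text
mean [5.4174e+02 2.1520e+01 1.7476e+02 2.2000e-01] shift [ -0.32  -0.57 107.76] turn 0.16 op 0.5001823281967831 F [0.4 0.1 0.2]
1.2733293224066886
```

carry_out --pt "-0.3 -0.5 40 0 0.5" --pt "0 0 40 0 0.5" --pt "0 0 20 0 0.5" --pt "0 0 8 0 0.5" --pt "0 0 0 0 1" --pt "0 0 0 0 1" --pt "0 0 0 0 1" --pt "0 0 0 0 1" --pt "0 0 0 0 1"

```text
t: 30.6
eef_pos: [542.0, 20.9, 67.7]
tcp_rot: [3.14, -0.002, 0.213]
ft_force: [-0.3, -7.5, 3.3]
opening: 0.187
grip_force: 30.0
```

carry_out --pt "0 0 0 -4 1" --pt "0 0 0 -6 1" --pt "0 0 0 -7 1" --pt "0 0 0 -7 1" --pt "0 0 0 -7 1" --pt "0 0 0 -7 1" --pt "0 0 0 -7 1" --pt "0 0 0 -7 1" --pt "0 0 0 -5 1" --pt "0 0 0 -3 1" --pt "0 0 0 0 1" --pt "0 0 0 0 1"

```text
t: 31.8
eef_pos: [541.5, 21.5, 67.7]
tcp_rot: [3.141, -0.0, 1.26]
ft_force: [-1.9, -2.2, 5.7]
opening: 0.191
grip_force: 30.0
```

carry_out --pt "0 0 0 0 0.5" --pt "0 0 0 0 0.5" --pt "0 0 0 0 0.5" --pt "0 0 -25 0 0.5" --pt "0 0 -40 0 0.5" --pt "0 0 -40 0 0.5" --pt "45 -17 0 0 1" --pt "45 -17 0 0 1" --pt "45 -17 0 0 1" --pt "45 -17 0 0 1" --pt "45 -17 0 0 1" --pt "45 -17 0 0 1"

```text
t: 33.0
eef_pos: [526.3, 311.9, 171.8]
tcp_rot: [3.142, -0.0, 1.26]
ft_force: [1.5, -0.4, -0.1]
opening: 0.054
grip_force: 0.0
```

Run:
```python
from h import *
t=snap("top")
for k in range(6):
    pass
r=[]
for d in(0,.5236,1.0472): r.append(round(float(table(t,[541.2,21.8,100*(.2136+d)],(1,))[1]),3))
print("socket1 mismatch at 0/30/60 deg",r, table(t,[541.2,21.8,126],(1,))[0])
for k in(0,2,3):
    a=1.2608+k*np.pi/2; x,y=541.2+90*np.cos(a),21.8+90*np.sin(a)
    print(k,np.round([x,y,a%np.pi],2),np.round(relay(t,x,y,a,35)[:4],3))
where(527.2,309.3,60,1.26)
```

```text
socket1 mismatch at 0/30/60 deg [20.043, 31.607, 4.365] [539.31921296  23.55347222 129.57638889]
0 [568.65 107.51   1.26] [5.69562e+02 1.06470e+02 1.24700e+00 5.90000e-02]
2 [513.75 -63.91   1.26] [ 5.11677e+02 -6.47420e+01  1.34900e+00  1.21000e-01]
3 [626.91  -5.65   2.83] [ 6.25153e+02 -6.24100e+00  2.88700e+00  1.29000e-01]
mean [526.04 313.   171.54   1.26] shift [ -3.18   2.23 111.54] turn 0.17 op 0.00492127730937484 F [ 0.5 -0.4  0.6]
```

Table is at the second click with the relays in place. Pressing the picture key for the second time.

carry_out --pt "-3.2 2.2 40 0 1" --pt "0 0 40 0 1" --pt "0 0 25 0 1" --pt "0 0 7 0 1" --pt "0 0 3 0 1" --pt "0 0 2 0 1" --pt "0 0 2 0 1" --pt "0 0 1 0 1" --pt "0 0 0 0 1" --pt "0 0 0 0 1"

```text
t: 34.3
eef_pos: [528.5, 306.3, 52.5]
tcp_rot: [3.14, -0.001, 1.26]
ft_force: [2.4, -4.2, 4.0]
opening: 0.005
grip_force: 2.3
```

carry_out --pt "0 0 1 0 1" --pt "0 0 0.5 0 1" --pt "0 0 0 0 1" --pt "0 0 0 0 1"

```text
t: 34.7
eef_pos: [528.6, 306.4, 52.1]
tcp_rot: [3.14, -0.002, 1.26]
ft_force: [-1.5, -4.5, 18.1]
opening: 0.006
grip_force: 9.6
```

carry_out --pt "0 0 -15 0 1" --pt "0 0 -45 0 1" --pt "0 0 -50 0 0.5" --pt "0 0 -13 0 0.5" --pt "-45 17 0 0 0.5" --pt "-45 17 0 0 0.5" --pt "-45 17 0 0 0.5" --pt "-45 17 0 0 0.5" --pt "-45 17 0 0 0.5" --pt "-43 16 0 0 0.5" --pt "0 0 0 0 0.5" --pt "0 0 0 0 0.5"

```text
t: 35.9
eef_pos: [541.9, 19.5, 172.9]
tcp_rot: [-3.141, -0.0, 1.258]
ft_force: [-1.0, 0.0, 0.5]
opening: 0.493
grip_force: 0.0
```

Run:
```python
from h import *
where(541.4,21.8,67,1.2608); c=wrist(); print(table(c,[541.2,21.8,126],(0,1,2,3)),table(c,[541.2,21.8,126],(1,)))
```

```text
mean [541.95  20.74 173.04   1.26] shift [  0.85  -0.84 106.04] turn -0.03 op 0.49909515413335237 F [0.2 0.7 0.5]
(array([540.78327012,  20.93382774, 125.76338421]), np.float64(0.48675006929552944)) (array([540.77164786,  21.55169437, 126.4197988 ]), np.float64(0.03359265720362534))
```

carry_out --pt "0.8 -0.8 40 0 0.5" --pt "0 0 40 0 0.5" --pt "0 0 18 0 0.5" --pt "0 0 8 0 0.5" --pt "0 0 0 0 1" --pt "0 0 0 0 1" --pt "0 0 0 0 1" --pt "0 0 0 0 1" --pt "0 0 0 0 1"

```text
t: 37.1
eef_pos: [541.4, 21.3, 68.1]
tcp_rot: [3.142, -0.0, 1.26]
ft_force: [-2.0, 1.2, 6.5]
opening: 0.192
grip_force: 30.0
```

carry_out --pt "0 0 0 -4 1" --pt "0 0 0 -6 1" --pt "0 0 0 -7 1" --pt "0 0 0 -7 1" --pt "0 0 0 -7 1" --pt "0 0 0 -7 1" --pt "0 0 0 -7 1" --pt "0 0 0 -7 1" --pt "0 0 0 -5 1" --pt "0 0 0 -3 1" --pt "0 0 0 0 1" --pt "0 0 0 0 1"

```text
t: 38.3
eef_pos: [540.9, 21.2, 68.1]
tcp_rot: [-3.141, -0.001, 2.308]
ft_force: [-5.4, 0.3, 7.5]
opening: 0.192
grip_force: 30.0
```

carry_out --pt "0 0 0 0 0.5" --pt "0 0 0 0 0.5" --pt "0 0 0 0 0.5" --pt "0 0 -25 0 0.5" --pt "0 0 -40 0 0.5" --pt "0 0 -40 0 0.5" --pt "37 30.5 0 0 1" --pt "37 30.5 0 0 1" --pt "37 30.5 0 0 1" --pt "37 30.5 0 0 1" --pt "37 30.5 0 0 1" --pt "37 30.5 0 0 1"

```text
t: 39.5
eef_pos: [527.7, 310.5, 172.4]
tcp_rot: [3.141, 0.0, 2.307]
ft_force: [0.5, 0.1, 0.1]
opening: 0.052
grip_force: 0.0
```

Run:
```python
from h import *
t=snap("top"); print(table(t,[541.2,21.8,230.8],(1,)))
for k in(0,2,3):
    a=2.308+k*np.pi/2; x,y=541.2+90*np.cos(a),21.8+90*np.sin(a)
    print(k,np.round([x,y,a%np.pi],2),np.round(relay(t,x,y,a,35)[:4],3))
where(527.2,309.3,60,2.308)
```

```text
(array([536.05041859,  22.79965091, 235.07144678]), np.float64(2.121153523766171))
0 [480.7   88.43   2.31] [4.81594e+02 8.86440e+01 2.36300e+00 3.40000e-02]
2 [601.7  -44.83   2.31] [ 5.98787e+02 -4.66390e+01  2.35500e+00  8.30000e-02]
3 [607.83  82.3    0.74] [6.07807e+02 8.24430e+01 8.08000e-01 8.60000e-02]
mean [527.42 311.6  172.06   2.31] shift [ -1.55  -1.72 112.06] turn 0.12 op 0.004506656010336738 F [-0.2 -0.5 -0.4]
```

Third click is reached and the relays are in place. Third picture.

carry_out --pt "-1.5 -1.7 40 0 1" --pt "0 0 40 0 1" --pt "0 0 25 0 1" --pt "0 0 7 0 1" --pt "0 0 3 0 1" --pt "0 0 2 0 1" --pt "0 0 2 0 1" --pt "0 0 1 0 1" --pt "0 0 1 0 1" --pt "0 0 0.5 0 1" --pt "0 0 0 0 1" --pt "0 0 0 0 1"

```text
t: 41.0
eef_pos: [528.5, 306.3, 52.2]
tcp_rot: [3.14, 0.001, 2.308]
ft_force: [-0.5, -6.1, 12.6]
opening: 0.006
grip_force: 6.3
```

carry_out --pt "0 0 -15 0 1" --pt "0 0 -35 0 1" --pt "0 0 -15 0 1" --pt "19 18 0 0 1" --pt "19 18 0 0 1" --pt "0 0 0 0 1" --pt "0 0 0 0 1"

```text
t: 41.7
eef_pos: [528.5, 358.8, 116.0]
tcp_rot: [-3.142, -0.0, 2.309]
ft_force: [0.1, -0.4, -0.7]
opening: 0.007
grip_force: 0.0
```

Run:
```python
from h import *
where(528.6,361.3,60,2.308)
```

```text
mean [528.74 358.18 115.94   2.31] shift [ 2.41  1.99 55.94] turn -0.03 op 0.0062202265607974915 F [-0.5 -0.1  0.7]
```

carry_out --pt "2.4 2 30 0 1" --pt "0 0 20 0 1" --pt "0 0 6 0 1" --pt "0 0 3 0 1" --pt "0 0 2 0 1" --pt "0 0 2 0 1" --pt "0 0 1 0 1" --pt "0 0 0.5 0 1" --pt "0 0 0 0 1" --pt "0 0 0 0 1"

```text
t: 42.95
eef_pos: [529.1, 361.7, 52.3]
tcp_rot: [3.141, 0.0, 2.307]
ft_force: [-1.7, -4.3, 8.3]
opening: 0.006
grip_force: 4.1
```

carry_out --pt "0 0 -15 0 1" --pt "0 0 -45 0 1" --pt "0 0 -45 0 1" --pt "0 0 -45 0 1" --pt "0 0 0 0 1" --pt "0 0 0 0 1"

```text
t: 43.55
eef_pos: [529.0, 361.9, 203.0]
tcp_rot: [3.139, 0.001, 2.307]
ft_force: [-0.5, -0.9, -0.6]
opening: 0.004
grip_force: 0.0
```

Run:
```python
from h import *
t=snap("top"); print(env.state()["ft_force"],env.state()["eef_pos"])
cv2.imwrite("pics/t9.png",cv2.resize(t["color"][140:320,140:380,::-1],None,fx=3,fy=3,interpolation=cv2.INTER_CUBIC))
```

```text
[ 0.18249137 -0.10812951 -0.5574833 ] [528.54318516 361.65442866 201.42351277]
```

View pics/t9.png

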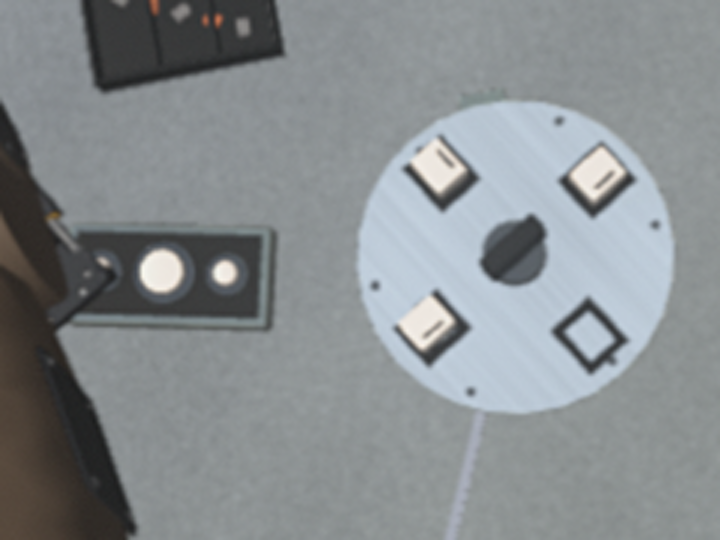

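All three relays are seated at crop (440,167), (598,175) and (432,325). The table is at the third click, the picture and erase keys show up, and the arm is clear. Handing in.

```bash
python3 -c "
from cell import env
print(env.job_done())"
```

```text
the job is handed in; nothing more can be done
None
```

I plugged all three relays on the bench into sockets, took a picture at each of the three clicks, pressed save last and handed the job in at about 44 s; no verdict was returned.

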